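# Clip the last to the bench snap hook

### The arm

A 7-joint arm with a two-finger parallel gripper is mounted at the origin on the work surface. World frame = base frame: x ahead of the robot, y to its left, z up, the work surface at z = 0. Lengths are in m, angles in rad, forces in N, time in s.
With the tool pointing down it reaches from about 0.4 to 0.85 m from the base axis. Payload 10.4 kg.
Tool frame: the origin (TCP) lies on the centre line of the jaws, within the pads' length; the fingertips stand 11 mm ahead of it and the grasp point (between the pads) lies 8 mm behind it (tip_reach is the distance from the TCP to the fingertips, in m); z points along the fingers, y is the line along which they close (so a half turn about z gives the same grasp; the last joint's range is limited). The gripper opens to 85 mm and grips with 20 to 120 N. Pads are 22 mm wide; open, the fingers measure 114 mm over their backs; the gripper's body (76 mm by 85 mm) begins 54 mm behind the grasp point. The pads swing forward as they close: fully open they stand 13 mm farther back than shut.
Start: joints at [-1.262, 0.332, -0.065, 1.46, 0.022, 1.35, -0.088], TCP at [0.204, 0.591, 0.242] pointing down, gripper open.
Joint ranges: [-2.6, 2.6], [-0.5, 2.12], [-1.47, 1.34], [0.16, 2.42], [-1.27, 4.41], [0.06, 2.06], [-2.6, 2.6]. Speed limits (rad/s): [2.22, 2.22, 2.79, 2.79, 3.14, 3.14, 3.14].

### API

Orientations are given as a unit quaternion [x, y, z, w].
In Python, from workcell import get_obs, camera, hand_in, tip_reach gives the robot as it stands. The module is installed in compiled form; this text tells all that it offers.
- The arm moves only by the tool move_arm, never from a script. Its argument "plan" is a list of rows, each an object with "delta_pos": the shift along the tool's x, y, z in a scale on which 1.0 is 1 m, a list of three; "turn": the turn, a rotation vector about the tool's x, y, z in fractions of the full range, 1 being pi rad, a list of three; "fingers": the closure, from 0 (fully open) to 1 (shut). A call has 1 to 12 rows; each row is the pose to reach, as a shift and turn from the pose commanded when the call began, along the tool's axes at that moment; what a row does not reach only later rows make up. A row lasts 1/8 s, in which the tool goes at most 62.5 mm and 10.7 degrees, less where a joint would pass 70% of its speed; a pose out of reach is approached as far as the arm can. A shift or turn number past 1, either way, is cut back to 1. A call with a gripper value outside its range is refused whole. The fingers move at their own pace and stop on an object; "force" is the grip in N (left out, the last holds). Time passes only in rows, so rows that repeat a pose let the fingers close. It gives the time, the measured TCP pose, the force, the opening and the grip force at its end, in the units of the state.
- get_obs(): the state, without advancing time (a new reading comes with each control period).
- camera(name): name is "scene" or "top" or "wrist"; returns a dict with "color" (400x640x3 uint8, red, green, blue), "range_z" (400x640 float32, m along the optical axis (not along the pixel's ray), 0 where there is no reading), "fx", "fy", "cx", "cy" (pixels), "k1" (the pictures are not rectified: a ray, as slopes to the right and down, at radius r is drawn at 1 + k1 r^2 times it, then the intrinsics apply), "R" (3x3) and "t" (3): a world point X has camera coordinates R X + t; the wrist camera has in their place "tool_from_camera" (4x4, takes a point from camera to tool coordinates, whose origin is the TCP and whose axes are the flange's). Camera axes: x right, y down, z forward; pixel columns grow to the right and rows downward; lengths in m; the calibration is good to about 2 mm. A picture is of the moment at which its call begins: read the wrist's pose just before it.
- hand_in(): hands the job in; it is judged then, once.
The state is a dict: "clock": time; "joint_pos": joint angles; "joint_velocities": joint speeds; "tau": joint torques, N m; "position": TCP position; "ee_rot": TCP orientation; "ft_force": force on the tool from outside, world axes, zero at the start; "torque": the same for the moment, N m; "grip_width": opening from 0.0 (shut) to 1.0 (fully open); "grasp_force": force on a finger pad.
Only numpy, scipy, OpenCV 4.12 (cv2) and the standard library are available. Lean on these libraries where they do the work, as an engineer would, in place of code of your own. Each camera call takes 0.05 s, during which the arm holds its last target. There are 200 camera calls.

### The job

Pick up the wooden shoe last that has the steel eye, and clip it to the snap hook on the bench: push its eye down over the hook's nose against the sprung gate until it passes inside and the gate snaps shut behind it, then leave the last standing on the bench, heel to the hook, and let go. Be gentle with the hook (never more than about 15 N), open the gate with the eye and not with the fingers, and leave the other things where they are.

Things in the scene. Friction and masses are not known exactly. Their poses are not given: they have to be found in the camera images.
- eye_last: Pale wooden shoe last with a steel eye at its heel, 196 mm long with the eye, 0.14-0.28 kg, standing on its flat sole. Origin on the sole under the waist; +x to the heel, z up. Flat upright sides 44 mm apart from x = -40 to +23 mm, 45 mm high; heel ends at x = +45, eye at +96, toe (47 wide, 24 high) at -100. Centre of mass near x = -17.
- grip (a point): On eye_last, in the waist, 30 mm above the sole and 10 mm from its origin along +x: grip here from above across the 44 mm width. About 50 N of grip keeps the last from pitching while its eye is pushed.
- eye (a point): Centre of the eye of eye_last: a level rectangular loop of 5 mm round steel wire, open up and down, 76.5 mm from the last's origin along its +x, 30 mm above the sole. Opening 24 mm along x, 22 mm along y. Its far bar, the one to pass the gate, has its centre line 14.5 mm beyond this point along +x.
- hook_base: Dark steel foot plate 76 x 36 x 4 mm (x = -16 to +60), fixed to the bench, bearing the snap hook in its upright plane y = 0. Origin on the bench, +x from the hook's nose to its stem, z up. The hook is clamped tight somewhere along a slot: s, its place along x, is -13 to +13 mm from the origin and is NOT reported. Find it by touch or sight. Loads over 18 N damage it.
- nose (a point): Point on the foot plate's axis 58 mm above the bench, over its origin: height of the nose's top, not its place. The nose, a finger 10 mm wide in y with a flat top, spans x = s-8 to s+8 mm and its front is upright from z = 10 to 56 mm: the eye's far bar, moved gently along +x at z = 45 mm, stops on it and so tells s.
- throat (a point): Point on the foot plate's axis 30 mm above the bench, 12.5 mm beyond its origin along x (plus s: where the far bar belongs). Throat from x = s+8 to s+19 mm, floor at z = 18 mm; stem from s+19 to s+31, top z = 78. The eye goes down round the nose, last lying on the nose's side, its +x along the plate's x; the bar's centre line passes the gate within s+10.5 to s+14.5.
- gate (a joint): Sprung gate of the hook: 0 shut, 0.37 folded to the stem. A 24 mm brass tongue hinged on the stem's front at z = 66 mm, sloping down to the nose's inside at z = 44 mm; it gives only towards the stem, 2 N at its tip to start, 5 N fully open. A bar pushed down the throat is past it once its centre is below z = 37 mm; it then snaps shut above the bar.
- plain_last: bystander: a wooden last of the same shape as eye_last but WITHOUT an eye; origin at the centre of its underside as for eye_last. Leave it alone.
- hammer: bystander: hammer, 240 mm long, lying; origin at the centre of its underside. Leave it alone.
- tin: bystander: tin can, diameter 64, 75 mm tall; origin at the centre of its underside. Leave it alone.
- heel_cap: bystander: black rubber disc, diameter 48, 8 mm thick; origin at the centre of its underside. Leave it alone.
- brush: bystander: brush, 160 mm long, lying; origin at the centre of its underside. Leave it alone.
- spool: bystander: small wooden spool, diameter 36, 35 mm tall; origin at the centre of its underside. Leave it alone.
Mind the look-alikes: they are no part of the job. Leave any green or pink look-alike of the hook_base alone. What is shaped like the eye_last but pink is not meant.

How it is judged:
On the way, in this order (a step that is already met when the one before it is completed fails the run):
1. the last with the eye is lifted and its eye brought over the hook, higher than the nose (height (world z) of eye above 0.056 m and horizontal distance between eye and hook_base below 0.04 m), for 0.05 s.
2. the eye, down round the nose, is pushing the gate open (value of joint gate above 0.12 rad and z of eye in the frame of hook_base between 0.032 and 0.047 m and x of eye in the frame of hook_base between -0.0175 and 0.0155 m and y of eye in the frame of hook_base between -0.01 and 0.01 m and contact force between eye_last and hook_base above 0.3 N), for 0.05 s.
At the end, for the whole second after the job is handed in: The last stands released and still on its sole (eye 25-35 mm up, tilt < 0.12 rad), heel to the hook within 0.35 rad, eye round the nose (its centre -17.5 to +15.5 mm in x and within 10 mm in y of the foot plate's origin, in its frame), gate shut (< 0.05 rad) (z of eye in the frame of hook_base between 0.025 and 0.035 m and x of eye in the frame of hook_base between -0.0175 and 0.0155 m and y of eye in the frame of hook_base between -0.01 and 0.01 m and value of joint gate below 0.05 rad and angle between the x axis of eye_last and the x axis of hook_base, either way round below 0.35 rad and angle between eye_last's own z axis and vertical below 0.12 rad and linear speed of eye_last below 0.02 m/s and contact force between the fingers and eye_last below 0.1 N); the robot touches nothing.
It fails at once if the hook is loaded by the last with more than 18 N (contact force between eye_last and hook_base above 18 N).
It fails at once if the fingers push on the hook or its gate (over 2 N) (contact force between the fingers and hook_base above 2 N).
It fails at once if a bystander is moved more than 25 mm (distance of any of plain_last, hammer, tin, heel_cap, brush, spool from where it was at the start of the episode above 0.025 m).
It also fails if it takes over 48 s, if anything falls off the work surface, if the arm or the gripper's body presses on something with over 40 N, if the wrist force passes 120 N, or if a joint passes its speed limit or range.

## Working session

There is one attempt and no reset: what is moved stays moved. The work goes in short steps, Python scripts to look and compute and a tool call to move; the robot and the scene stay as the last step left them, time stands still between calls to the robot, and variables do not carry over. Pictures are saved under pics/ and viewed, at most 10 in all, crops included, and the job is handed in when it is done.

Besides the shell and the picture viewer there is one more tool, called after "Request:" as a command line: name --argument value ..., lists and objects as JSON in quotes. move_arm: Moves the arm, as the interface text tells. Its arguments: {"type":"object","properties":{"plan":{"type":"array","items":{"type":"object","properties":{"delta_pos":{"type":"array","items":{"type":"number"}},"turn":{"type":"array","items":{"type":"number"}},"fingers":{"type":"number"}}}},"force":{"type":"number"}},"required":["plan"]}

```bash
mkdir -p pics; cat > h.py <<'E'
import numpy as np, cv2, pickle
from workcell import get_obs, camera
from scipy.spatial.transform import Rotation as Rn
def snap(n):
    o=get_obs(); c=camera(n)
    if n=="wrist":
        T=c["tool_from_camera"]; Rt=Rn.from_quat(o["ee_rot"]).as_matrix()
        Rwc=Rt@T[:3,:3]; p=Rt@T[:3,3]+np.array(o["position"])
        c["R"]=Rwc.T; c["t"]=-Rwc.T@p
    pickle.dump(c,open(f"{n}.pkl","wb")); return c
def load(n): return pickle.load(open(f"{n}.pkl","rb"))
def slopes(c,uv):
    uv=np.atleast_2d(uv).astype(float)
    d=np.c_[(uv[:,0]-c["cx"])/c["fx"],(uv[:,1]-c["cy"])/c["fy"]]; s=d.copy()
    for _ in range(20): s=d/(1+c["k1"]*(s**2).sum(1,keepdims=True))
    return np.c_[s,np.ones(len(s))]
def plane(c,uv,z):
    D=slopes(c,uv)@c["R"]; C=-c["R"].T@c["t"]
    return C+D*((z-C[2])/D[:,2])[:,None]
def pts(c,uv):
    uv=np.atleast_2d(uv).astype(int); s=slopes(c,uv)*c["range_z"][uv[:,1],uv[:,0]][:,None]
    return (s-c["t"])@c["R"]
def proj(c,X):
    q=np.atleast_2d(X)@c["R"].T+c["t"]; s=q[:,:2]/q[:,2:]
    s=s*(1+c["k1"]*(s**2).sum(1,keepdims=True)); return s*[c["fx"],c["fy"]]+[c["cx"],c["cy"]]
def save(c,n): cv2.imwrite("pics/"+n,cv2.cvtColor(c["color"],cv2.COLOR_RGB2BGR))
E
python3 - <<'E'
from h import *
o=get_obs(); print({k:np.round(v,3) for k,v in o.items()})
for n in("scene","top"):
    c=snap(n); save(c,n+"0.png"); print(n,-c["R"].T@c["t"],c["fx"],c["k1"],c["R"].round(2).tolist())
E
```

```text
{'clock': np.float64(0.0), 'joint_pos': array([-1.262,  0.333, -0.065,  1.461,  0.022,  1.35 , -0.089]), 'joint_velocities': array([ 0.001,  0.002,  0.001, -0.002,  0.002, -0.002,  0.001]), 'tau': array([-0.0000e+00, -6.2544e+01,  4.9000e-02, -3.9161e+01,  1.6000e-02,
        1.0000e-02, -0.0000e+00]), 'position': array([0.203, 0.591, 0.242]), 'ee_rot': array([ 0.165,  0.986, -0.001, -0.   ]), 'ft_force': array([ 0.538,  0.801, -0.18 ]), 'torque': array([ 0.046,  0.026, -0.018]), 'grasp_force': np.float64(0.0), 'grip_width': np.float64(1.003)}
scene [1.10995133 0.82323905 1.07104601] 511.4091055300117 -0.14300346309294074 [[-0.85, 0.52, -0.01], [0.38, 0.6, -0.7], [-0.36, -0.6, -0.71]]
top [ 0.43464645 -0.01155855  1.22430253] 454.6788275843062 -0.01675982509400007 [[0.03, -1.0, 0.0], [-0.99, -0.03, -0.15], [0.15, 0.0, -0.99]]
```

View pics/top0.png

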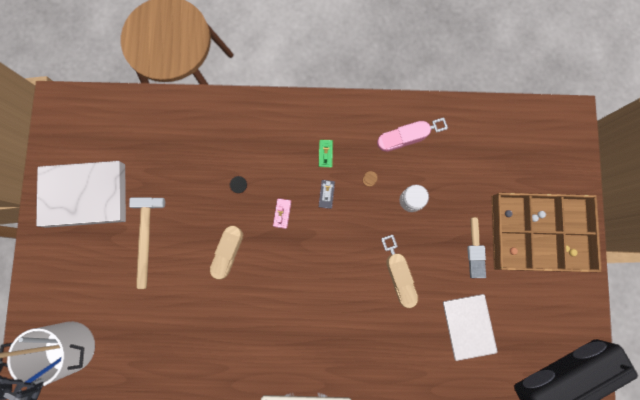

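View pics/scene0.png

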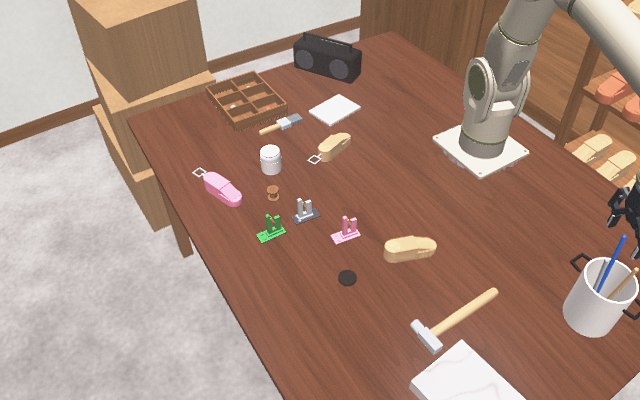

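Candidates for the last: pale with eye at top (403,280), eye (390,243); plain without eye (227,252); pink with eye (405,135). Candidates for the hook: dark (327,193); green (326,153) and pink (282,213) are decoys. I choose the pale last with the eye and the dark hook.

```bash
python3 - <<'E'
from h import *
c=load("top"); im=c["color"]
a=cv2.resize(im[225:315,355:445],(480,480),interpolation=cv2.INTER_CUBIC); b=cv2.resize(im[170:220,300:350],(310,480),interpolation=cv2.INTER_CUBIC)
cv2.imwrite("pics/crop1.png",cv2.cvtColor(np.hstack([a,b]),cv2.COLOR_RGB2BGR))
hsv=cv2.cvtColor(im,cv2.COLOR_RGB2HSV)
m=((hsv[...,0]<28)&(hsv[...,0]>10)&(hsv[...,2]>150)&(hsv[...,1]>50)&(hsv[...,1]<160)).astype(np.uint8)
n,l,s,ce=cv2.connectedComponentsWithStats(m)
for i in range(1,n):
    if s[i,4]>150:
        v,u=np.where(l==i); P=pts(c,np.c_[u,v]); r=cv2.minAreaRect(np.c_[u,v].astype(np.float32))
        print(ce[i],s[i,4],P.mean(0).round(3),P[:,2].max().round(3),r)
print("eye",plane(c,[[390,243]],.03),"hook",plane(c,[[327,193],[326,183],[326,206]],.004))
E
```

```text
[163.98019272  37.76570307] 5604 [ 1.24   0.55  -0.295] 1.224 ((163.5, 39.0), (78.0, 87.0), 90.0)
[369.7515528  178.26708075] 161 [ 0.68  -0.154  0.03 ] 0.042 ((369.5, 178.0), (14.0, 13.0), 90.0)
[547.64417178 194.42331288] 163 [ 0.646 -0.621  0.05 ] 0.056 ((547.0031127929688, 194.38165283203125), (96.04569244384766, 1.6573208570480347), 1.5074357986450195)
[545.45722952 235.27987867] 4945 [ 0.542 -0.627  0.016] 1.224 ((549.4922485351562, 233.31231689453125), (102.86785125732422, 74.07685089111328), 1.4320961236953735)
[142.85630153 248.36513545] 849 [0.477 0.439 0.027] 1.224 ((142.96823120117188, 247.60360717773438), (10.722002029418945, 81.30851745605469), 3.0127875804901123)
[475.18269231 231.01442308] 208 [ 0.547 -0.436  0.023] 1.224 ((475.1775817871094, 231.01898193359375), (28.24529266357422, 7.281530857086182), 86.633544921875)
[225.14087302 251.99107143] 1008 [0.472 0.22  0.044] 1.224 ((225.0, 252.00001525878906), (20.131080627441406, 55.71159362792969), 20.556045532226562)
[403.16388309 280.47912317] 958 [ 0.413 -0.24   0.043] 1.224 ((403.07757568359375, 280.1231689453125), (56.599998474121094, 19.119997024536133), 73.73979187011719)
[622.21787709 256.98882682] 358 [ 0.508 -1.123 -0.414] 0.001 ((622.5, 257.0), (10.0, 33.0), 90.0)
[ 27.92178771 351.07821229] 179 [0.229 0.641 0.143] 0.231 ((29.400407791137695, 350.8194274902344), (3.571713447570801, 59.681396484375), 81.67434692382812)
eye [[ 0.50842604 -0.20842529  0.03      ]] hook [[ 0.64109632 -0.04068294  0.004     ]
 [ 0.66870056 -0.03729412  0.004     ]
 [ 0.60531104 -0.03882457  0.004     ]]
```

View pics/crop1.png

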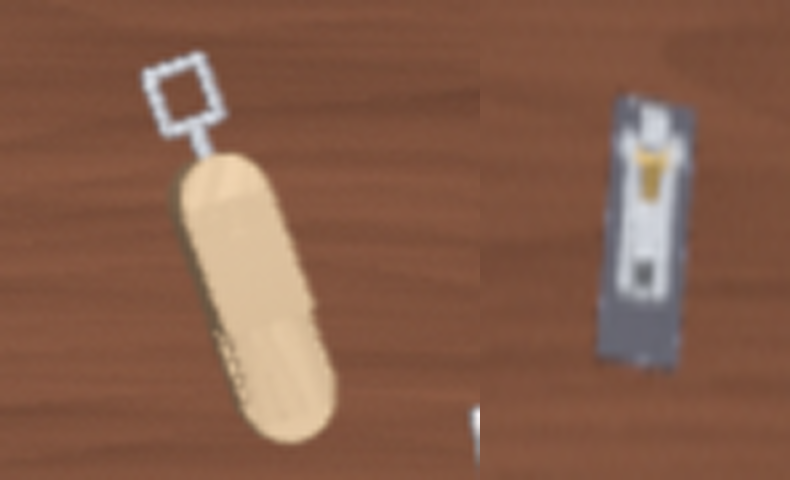

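The crop confirms the pale last with the eye (eye at about (185,95) in the crop) and the dark hook, with its brass gate near (652,175). Next I'll get closer with the wrist camera.

```bash
cat > mv.py <<'E'
import sys
from h import *
def tool(target,yaw_y=None,o=None):
    """shift in tool axes to target TCP, turn vector to have tool z down and tool y at world yaw_y (deg)"""
    o=o or get_obs(); R=Rn.from_quat(o["ee_rot"])
    d=R.inv().apply(np.array(target)-o["position"])
    t=np.zeros(3)
    if yaw_y is not None:
        a=np.radians(yaw_y); y=np.array([np.cos(a),np.sin(a),0]); z=np.array([0,0,-1.]); x=np.cross(y,z)
        t=(R.inv()*Rn.from_matrix(np.c_[x,y,z])).as_rotvec()
    return d.round(4),t.round(4)
E
python3 - <<'E'
from mv import *
c=snap("wrist"); print(c["tool_from_camera"].round(3),c["fx"])
print(tool([.56,-.05,.26],86),tool([.42,-.23,.26],108.6))
E
```

```text
[[-0.    -0.953 -0.302  0.078]
 [ 1.     0.    -0.001 -0.001]
 [ 0.001 -0.302  0.953 -0.132]
 [ 0.     0.     0.     1.   ]] 284.06339110404343
(array([-0.5458, -0.4896, -0.0178]), array([-1.00e-03, -1.00e-04, -2.62e-01])) (array([-0.472 , -0.7054, -0.0175]), array([-1.000e-03, -4.000e-04, -6.564e-01]))
```

The manual's scale: turns go in shares of pi rad. Converting my numbers, -0.24 rad / 3.1416 = -0.0764.

Request:
move_arm --plan '[{"delta_pos": [-0.045, -0.041, -0.002], "turn": [0, 0, -0.0095], "fingers": 0}, {"delta_pos": [-0.09, -0.082, -0.004], "turn": [0, 0, -0.0191], "fingers": 0}, {"delta_pos": [-0.135, -0.122, -0.006], "turn": [0, 0, -0.0286], "fingers": 0}, {"delta_pos": [-0.18, -0.163, -0.008], "turn": [0, 0, -0.0382], "fingers": 0}, {"delta_pos": [-0.225, -0.204, -0.01], "turn": [0, 0, -0.0477], "fingers": 0}, {"delta_pos": [-0.27, -0.245, -0.012], "turn": [0, 0, -0.0573], "fingers": 0}, {"delta_pos": [-0.315, -0.286, -0.014], "turn": [0, 0, -0.0637], "fingers": 0}, {"delta_pos": [-0.36, -0.326, -0.016], "turn": [0, 0, -0.07], "fingers": 0}, {"delta_pos": [-0.405, -0.367, -0.018], "turn": [0, 0, -0.0764], "fingers": 0}, {"delta_pos": [-0.455, -0.408, -0.018], "turn": [0, 0, -0.0834], "fingers": 0}, {"delta_pos": [-0.5, -0.449, -0.018], "turn": [0, 0, -0.0834], "fingers": 0}, {"delta_pos": [-0.546, -0.49, -0.018], "turn": [0, 0, -0.0834], "fingers": 0}]'

```text
clock: 1.65
position: [0.5608, -0.0519, 0.2604]
ee_rot: [0.035, 0.999, 0.0, 0.0]
ft_force: [1.2, 0.6, -0.3]
grip_width: 0.998
grasp_force: 0.0
```

Request:
move_arm --plan '[{"delta_pos": [0, 0, 0], "turn": [0, 0, 0], "fingers": 0}, {"delta_pos": [0, 0, 0], "turn": [0, 0, 0], "fingers": 0}]'

```text
clock: 1.9
position: [0.56, -0.0498, 0.2599]
ee_rot: [0.035, 0.999, 0.0, -0.0]
ft_force: [0.3, -0.2, -1.3]
grip_width: 0.998
grasp_force: 0.0
```

```bash
python3 - <<'E'
from mv import *
o=get_obs(); print(o["clock"],o["position"],o["joint_velocities"].round(3))
c=snap("wrist"); save(c,"w1.png"); print(proj(c,[[.64,-.04,.004]]))
E
```

```text
1.9 [ 0.55996404 -0.04977275  0.25985299] [-0.022 -0.018 -0.019  0.007 -0.     0.    -0.001]
[[329.19677774 221.53370496]]
```

View pics/w1.png

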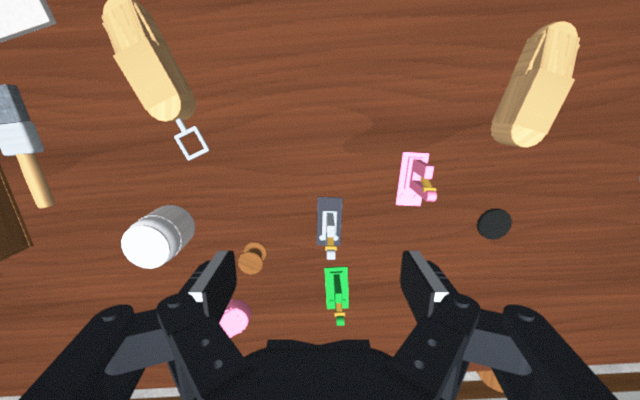

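The wrist view shows the dark hook at (330,225), its gate at (331,240), stem top at (331,254). The eye last's eye is at (190,140), and the decoys are at (337,290) and (415,180). Now I'll measure both.

```bash
python3 - <<'E'
from mv import *
c=load("wrist"); im=c["color"]
print(-c["R"].T@c["t"])
P=pts(c,np.c_[np.full(80,330),np.arange(190,270)])
for v,p in zip(range(190,270),P):
    if v%2==0: print(v,p.round(3),im[v,330])
a=cv2.resize(im[185:265,295:365],(560,560*80//70)[:2],interpolation=cv2.INTER_CUBIC)[:600]
b=cv2.resize(im[110:170,160:220],(240,240),interpolation=cv2.INTER_CUBIC); b=np.vstack([b,np.zeros((len(a)-240,240,3),np.uint8)])
cv2.imwrite("pics/crop2.png",cv2.cvtColor(np.hstack([a,b]),cv2.COLOR_RGB2BGR))
E
```

```text
[ 0.48226545 -0.0451012   0.39146221]
190 [ 0.594 -0.036 -0.002] [138  84  56]
192 [ 0.597 -0.036 -0.001] [129  79  58]
194 [ 0.599 -0.036 -0.   ] [133  83  60]
196 [ 0.602 -0.036  0.   ] [116  72  53]
198 [ 0.604 -0.037  0.005] [ 98  99 115]
200 [ 0.607 -0.037  0.003] [104 109 122]
202 [ 0.61  -0.037  0.003] [105 111 123]
204 [ 0.614 -0.037  0.003] [100 103 120]
206 [ 0.616 -0.037  0.003] [106 109 122]
208 [ 0.619 -0.038  0.003] [104 105 119]
210 [ 0.621 -0.038  0.007] [114 121 129]
212 [ 0.624 -0.038  0.008] [203 216 227]
214 [ 0.624 -0.038  0.016] [108 114 119]
216 [ 0.623 -0.039  0.025] [112 117 123]
218 [ 0.623 -0.039  0.033] [110 115 119]
220 [ 0.623 -0.039  0.04 ] [113 118 122]
222 [ 0.623 -0.04   0.047] [109 117 119]
224 [ 0.624 -0.04   0.052] [114 121 125]
226 [ 0.624 -0.04   0.057] [225 233 241]
228 [ 0.627 -0.04   0.058] [240 245 250]
230 [ 0.63  -0.04   0.058] [237 244 249]
232 [ 0.632 -0.041  0.058] [232 241 246]
234 [ 0.636 -0.041  0.057] [239 246 250]
236 [ 0.638 -0.041  0.058] [233 238 242]
238 [ 0.643 -0.041  0.053] [201 165  83]
240 [ 0.644 -0.041  0.057] [199 162  76]
242 [ 0.646 -0.041  0.059] [195 158  71]
244 [ 0.647 -0.042  0.063] [196 159  74]
246 [ 0.648 -0.042  0.067] [204 165  76]
248 [ 0.65  -0.042  0.068] [253 228 108]
250 [ 0.65  -0.042  0.073] [136 138 143]
252 [ 0.652 -0.042  0.075] [215 224 229]
254 [ 0.653 -0.042  0.077] [236 243 248]
256 [ 0.656 -0.043  0.077] [235 243 248]
258 [ 0.659 -0.043  0.077] [237 246 252]
260 [ 0.705 -0.042  0.002] [139  99  86]
262 [ 0.709 -0.043  0.001] [132  78  52]
264 [ 0.714 -0.043 -0.002] [122  74  50]
266 [ 0.717 -0.043 -0.001] [112  77  48]
268 [ 0.718 -0.043  0.003] [ 64 227 104]
```

View pics/crop2.png

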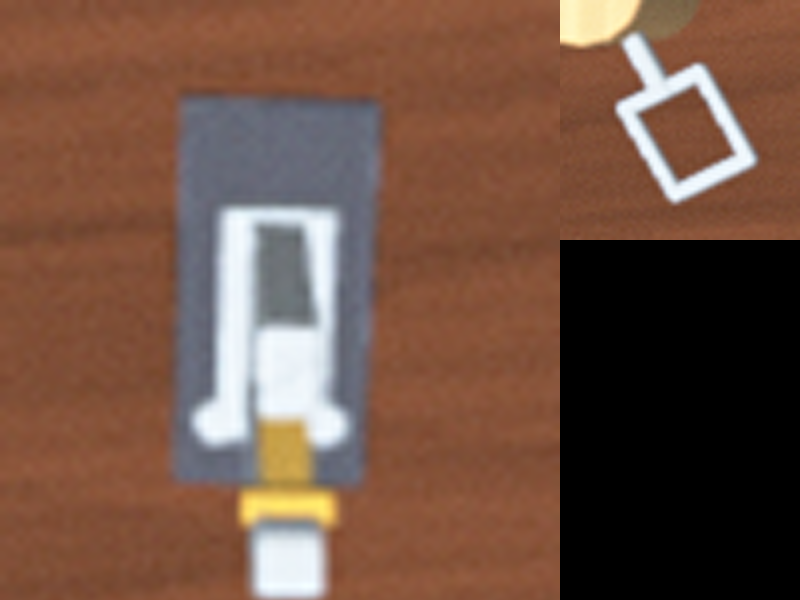

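```bash
python3 - <<'E'
from mv import *
c=load("wrist")
u,v=np.meshgrid(np.arange(300,365),np.arange(190,262)); uv=np.c_[u.ravel(),v.ravel()]
P=pts(c,uv); col=c["color"][uv[:,1],uv[:,0]].astype(int)
# plate
m=(col[:,2]>col[:,0]+5)&(np.abs(P[:,2]-.004)<.004)
W=plane(c,uv[m],.004); r=cv2.minAreaRect(W[:,:2].astype(np.float32)*1000); print("plate",r)
print("plate x range",np.percentile(W[:,0],[1,99]))
n=(P[:,2]>.055)&(P[:,2]<.061)&(P[:,0]<.640)&(col[:,2]>200); print("nose",P[n].mean(0),P[n].min(0),P[n].max(0))
s=(P[:,2]>.0755)&(P[:,2]<.081); print("stem",P[s].mean(0),P[s].min(0),P[s].max(0))
print(tool([.445,-.229,.22],108.6))
E
```

```text
plate ((640.0631103515625, -40.483802795410156), (33.62872314453125, 73.35385131835938), 84.54722595214844)
plate x range [0.60352884 0.67572915]
nose [ 0.63103278 -0.04000223  0.05764931] [ 0.62379769 -0.04468547  0.0554214 ] [ 0.63884228 -0.03491404  0.05880395]
stem [ 0.65500437 -0.04208847  0.07717826] [ 0.65095504 -0.04651581  0.07551685] [ 0.65972277 -0.03744753  0.0791529 ]
(array([ 0.1023, -0.1875,  0.04  ]), array([ 0.0007, -0.0006, -0.3929]))
```

To row units: -0.393 rad / 3.1416 = -0.1251.

Request:
move_arm --plan '[{"delta_pos": [0.025, -0.047, 0.01], "turn": [0, 0, -0.0318], "fingers": 0}, {"delta_pos": [0.05, -0.094, 0.02], "turn": [0, 0, -0.0637], "fingers": 0}, {"delta_pos": [0.075, -0.14, 0.03], "turn": [0, 0, -0.0955], "fingers": 0}, {"delta_pos": [0.102, -0.187, 0.04], "turn": [0, 0, -0.1251], "fingers": 0}, {"delta_pos": [0.102, -0.187, 0.04], "turn": [0, 0, -0.1251], "fingers": 0}, {"delta_pos": [0.102, -0.187, 0.04], "turn": [0, 0, -0.1251], "fingers": 0}]'

```text
clock: 2.7
position: [0.4461, -0.228, 0.2205]
ee_rot: [-0.162, 0.987, 0.0, 0.001]
ft_force: [0.7, 1.3, 0.4]
grip_width: 1.003
grasp_force: 0.0
```

```bash
python3 - <<'E'
from mv import *
c=snap("wrist"); o=get_obs(); save(c,"w2.png"); print(o["position"],Rn.from_quat(o["ee_rot"]).as_matrix().round(3))
u,v=np.meshgrid(np.arange(640),np.arange(400)); uv=np.c_[u.ravel(),v.ravel()]
P=pts(c,uv); col=c["color"].reshape(-1,3).astype(int); z=P[:,2]
near=np.hypot(P[:,0]-.445,P[:,1]+.229)<.17
top=near&(z>.041)&(z<.052)&(col[:,0]>col[:,2]+25)&(col[:,0]>140)
T=P[top]; print("top",len(T),T.mean(0),cv2.minAreaRect((T[:,:2]*1000).astype(np.float32)))
eye=near&(z>.022)&(z<.036)&(np.abs(col[:,0]-col[:,2])<30)&(col[:,1]>130)
E=P[eye]; print("eye",len(E),E.mean(0),z[eye].std(),cv2.minAreaRect((E[:,:2]*1000).astype(np.float32)))
np.savez("w2.npz",T=T,E=E)
E
```

```text
[ 0.44635952 -0.22773725  0.22051571] [[-0.947 -0.32   0.001]
 [-0.32   0.947  0.001]
 [-0.001  0.    -1.   ]]
top 2889 [ 0.43592163 -0.23481576  0.04468442] ((438.2863464355469, -233.9878387451172), (90.25730895996094, 43.95610809326172), 20.29866600036621)
eye 467 [ 0.52641677 -0.22295748  0.03128524] 0.0023456450866533264 ((552.6594848632812, -233.40692138671875), (43.79717254638672, 142.68260192871094), 58.869911193847656)
```

View pics/w2.png

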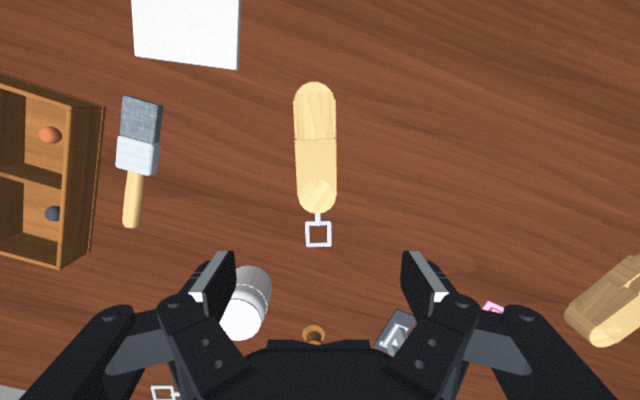

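```bash
python3 - <<'E'
from mv import *
d=np.load("w2.npz"); T,E=d["T"],d["E"]
E=E[np.hypot(E[:,0]-.512,E[:,1]+.206)<.03]; r=cv2.minAreaRect((E[:,:2]*1000).astype(np.float32)); print("eye",len(E),E[:,2].mean(),r)
for lo in (.042,):
    a=np.radians(20.3); 
    for _ in range(3):
        ax=np.array([np.cos(a),np.sin(a)]); n=np.array([-ax[1],ax[0]]); s=T[:,:2]@ax; w=T[:,:2]@n
        b=np.linspace(np.percentile(s,30),np.percentile(s,75),10); ms=[];hw=[]
        for i in range(9):
            k=(s>=b[i])&(s<b[i+1]); ms.append((w[k].min()+w[k].max())/2); hw.append(np.ptp(w[k]))
        p=np.polyfit((b[:-1]+b[1:])/2,ms,1); a+=np.arctan(p[0])
    print("yaw",np.degrees(a),np.round(hw,4))
ax=np.array([np.cos(a),np.sin(a)]); n=np.array([-ax[1],ax[0]])
wc=np.mean([ (T[:,:2]@n).min(),(T[:,:2]@n).max()])
ec=np.array(r[0])/1000; print("eye lateral vs body",ec@n-wc, "s: heel end",(T[:,:2]@ax).max()-ec@ax,"min",(T[:,:2]@ax).min()-ec@ax)
g=ax*(ec@ax-.0665)+n*(wc); print("grip",g, "eye",ec, "dir",np.degrees(a))
print(tool([*g,.022],np.degrees(a)+90))
c=load("top"); print("tin",plane(c,[[414,198]],.075))
E
```

```text
eye 369 0.03187981886507129 ((506.1415100097656, -209.1692657470703), (44.999183654785156, 31.11559295654297), 19.272907257080078)
yaw 20.236981518340173 [0.0435 0.0436 0.0429 0.043  0.043  0.0434 0.0434 0.0426 0.0427]
eye lateral vs body -0.00014310712357140654 s: heel end -0.027126613164703217 min -0.11739461914630267
grip [ 0.44369706 -0.2320376 ] eye [ 0.50614151 -0.20916927] dir 20.236981518340173
(array([ 0.0041, -0.0033,  0.1985]), array([ 0.0004,  0.001 , -0.0276]))
tin [[ 0.62237622 -0.26220644  0.075     ]]
```

To row units: -0.028 rad / 3.1416 = -0.0089.

Request:
move_arm --plan '[{"delta_pos": [-0.001, -0.003, 0.04], "turn": [0, 0, -0.0089], "fingers": 0}, {"delta_pos": [-0.001, -0.003, 0.08], "turn": [0, 0, -0.0089], "fingers": 0}, {"delta_pos": [-0.001, -0.003, 0.12], "turn": [0, 0, -0.0089], "fingers": 0}, {"delta_pos": [-0.001, -0.003, 0.155], "turn": [0, 0, -0.0089], "fingers": 0}, {"delta_pos": [-0.001, -0.003, 0.18], "turn": [0, 0, -0.0089], "fingers": 0}, {"delta_pos": [-0.001, -0.003, 0.195], "turn": [0, 0, -0.0089], "fingers": 0}, {"delta_pos": [-0.001, -0.003, 0.1985], "turn": [0, 0, -0.0089], "fingers": 0}, {"delta_pos": [-0.001, -0.003, 0.1985], "turn": [0, 0, -0.0089], "fingers": 0}]'

```text
clock: 3.75
position: [0.4479, -0.232, 0.0223]
ee_rot: [-0.175, 0.985, -0.0, 0.0]
ft_force: [0.0, -0.4, 0.3]
grip_width: 1.003
grasp_force: 0.0
```

Request:
move_arm --plan '[{"delta_pos": [0, 0, 0], "turn": [0, 0, 0], "fingers": 1}, {"delta_pos": [0, 0, 0], "turn": [0, 0, 0], "fingers": 1}, {"delta_pos": [0, 0, 0], "turn": [0, 0, 0], "fingers": 1}, {"delta_pos": [0, 0, 0], "turn": [0, 0, 0], "fingers": 1}, {"delta_pos": [0, 0, 0], "turn": [0, 0, 0], "fingers": 1}, {"delta_pos": [0, 0, 0], "turn": [0, 0, 0], "fingers": 1}]' --force 60

```text
clock: 4.5
position: [0.4479, -0.2323, 0.0225]
ee_rot: [-0.175, 0.985, -0.0, 0.001]
ft_force: [-1.7, 0.2, 7.3]
grip_width: 0.505
grasp_force: 61.5
```

Request:
move_arm --plan '[{"delta_pos": [0, 0, -0.02], "turn": [0, 0, 0], "fingers": 1}, {"delta_pos": [0, 0, -0.06], "turn": [0, 0, 0], "fingers": 1}, {"delta_pos": [0, 0, -0.1], "turn": [0, 0, 0], "fingers": 1}, {"delta_pos": [0, 0, -0.12], "turn": [0, 0, 0], "fingers": 1}, {"delta_pos": [0, 0, -0.12], "turn": [0, 0, 0], "fingers": 1}, {"delta_pos": [0, 0, -0.12], "turn": [0, 0, 0], "fingers": 1}]'

```text
clock: 5.25
position: [0.4467, -0.2318, 0.1407]
ee_rot: [-0.175, 0.985, 0.0, -0.001]
ft_force: [0.6, 0.4, -1.9]
grip_width: 0.508
grasp_force: 61.2
```

```bash
python3 - <<'E'
from mv import *
o=get_obs(); print(o["position"],o["ft_force"],o["torque"],o["grip_width"])
print(tool([.520,-.0303,.142],85))
c=snap("wrist"); save(c,"w3.png")
u,v=np.meshgrid(np.arange(220,420),np.arange(60,400)); uv=np.c_[u.ravel(),v.ravel()]
X=pts(c,uv); R=Rn.from_quat(o["ee_rot"]); Q=R.inv().apply(X-o["position"]); col=c["color"][uv[:,1],uv[:,0]].astype(int)
e=(Q[:,0]<-.03)&(np.abs(Q[:,1])<.025)&(Q[:,2]>-.03)&(Q[:,2]<.03)&(np.abs(col[:,0]-col[:,2])<35)&(col[:,1]>120)
print(e.sum(), Q[e].min(0) if e.any() else 0, Q[e].max(0) if e.any() else 0)
E
```

```text
[ 0.44674842 -0.23179393  0.1407146 ] [ 0.64010083  0.40336657 -1.93011825] [ 0.02146527 -0.03139254 -0.0374806 ] 0.5080398481991902
(array([-0.1381,  0.164 , -0.0013]), array([ 0.0007, -0.0012,  0.4386]))
0 0 0
```

View pics/w3.png

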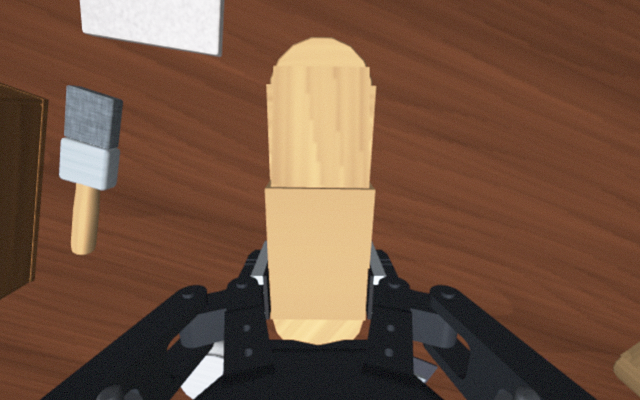

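The wrist view shows the last held squarely between the pads, centred on column 320, with its eye hidden behind the gripper body.

```bash
cat > pitch.py <<'E'
from mv import *
def pitch(c,o):
    u,v=np.meshgrid(np.arange(282,358),np.arange(200,300)); uv=np.c_[u.ravel(),v.ravel()]
    X=pts(c,uv); q=Rn.from_quat(o["ee_rot"]).inv().apply(X-o["position"])
    k=np.abs(q[:,2]+.023)<.02; q=q[k]
    A=np.c_[q[:,:2],np.ones(len(q))]; s=np.linalg.lstsq(A,q[:,2],rcond=None)[0]
    print("top plane in tool: slope x,y",s[:2].round(4),"z at TCP",s[2].round(4))
    # body mid-line and waist edge (top step at x=-40)
    X=None
E
python3 - <<'E'
from pitch import *
c=load("wrist"); o=get_obs(); pitch(c,o)
E
```

```text
top plane in tool: slope x,y [-0.0014  0.0016] z at TCP -0.0225
```

To row units: 0.4386 rad / 3.1416 = 0.1396.

Request:
move_arm --plan '[{"delta_pos": [-0.02, 0.025, 0], "turn": [0, 0, 0.0223], "fingers": 1}, {"delta_pos": [-0.04, 0.05, 0], "turn": [0, 0, 0.0446], "fingers": 1}, {"delta_pos": [-0.06, 0.075, 0], "turn": [0, 0, 0.0668], "fingers": 1}, {"delta_pos": [-0.08, 0.1, 0], "turn": [0, 0, 0.0891], "fingers": 1}, {"delta_pos": [-0.1, 0.125, 0], "turn": [0, 0, 0.1114], "fingers": 1}, {"delta_pos": [-0.12, 0.15, 0], "turn": [0, 0, 0.1305], "fingers": 1}, {"delta_pos": [-0.138, 0.164, 0], "turn": [0, 0, 0.1396], "fingers": 1}, {"delta_pos": [-0.138, 0.164, 0], "turn": [0, 0, 0.1396], "fingers": 1}, {"delta_pos": [-0.138, 0.164, 0], "turn": [0, 0, 0.1396], "fingers": 1}]'

```text
clock: 6.42
position: [0.5197, -0.0316, 0.141]
ee_rot: [0.044, 0.999, -0.0, -0.001]
ft_force: [-0.8, 1.1, -1.5]
grip_width: 0.508
grasp_force: 61.0
```

```bash
python3 - <<'E'
from pitch import *
o=get_obs(); print(o["position"],np.degrees(np.arctan2(*Rn.from_quat(o["ee_rot"]).as_matrix()[1::-1,1])))
print(tool([.5234,-.0306,.037],85))
c=snap("top"); 
# eye in top view at z~.148
u,v=np.meshgrid(np.arange(300,350),np.arange(150,260)); uv=np.c_[u.ravel(),v.ravel()]
P=pts(c,uv); col=c["color"][uv[:,1],uv[:,0]].astype(int)
m=(np.abs(P[:,2]-.148)<.02)&(P[:,0]>.55)&(np.hypot(P[:,0]-.588,P[:,1]+.036)<.04); print(m.sum(), P[m].min(0),P[m].max(0), P[m].mean(0))
E
```

```text
[ 0.51974094 -0.03157371  0.14095039] 84.97115892754985
(array([-0.0037,  0.0014,  0.1039]), array([-0.0009, -0.0015, -0.0005]))Traceback (most recent call last):
  File "<stdin>", line 8, in <module>
    return umr_minimum(a, axis, None, out, keepdims, initial, where)
ValueError: zero-size array to reduction operation minimum which has no identity
```

Request:
move_arm --plan '[{"delta_pos": [0, 0.001, 0.03], "turn": [0, 0, 0], "fingers": 1}, {"delta_pos": [0, 0.001, 0.06], "turn": [0, 0, 0], "fingers": 1}, {"delta_pos": [0, 0.001, 0.085], "turn": [0, 0, 0], "fingers": 1}, {"delta_pos": [0, 0.001, 0.1], "turn": [0, 0, 0], "fingers": 1}, {"delta_pos": [0, 0.001, 0.104], "turn": [0, 0, 0], "fingers": 1}, {"delta_pos": [0, 0.001, 0.104], "turn": [0, 0, 0], "fingers": 1}, {"delta_pos": [0, 0.001, 0.104], "turn": [0, 0, 0], "fingers": 1}]'

```text
clock: 7.35
position: [0.5211, -0.0297, 0.0386]
ee_rot: [0.044, 0.999, 0.0, 0.001]
ft_force: [1.1, -0.7, -1.3]
grip_width: 0.511
grasp_force: 61.2
```

```bash
python3 - <<'E'
from pitch import *
o=get_obs(); print(o["position"],o["ft_force"])
c=snap("scene")
q=proj(c,[[.63,-.04,.045]])[0].astype(int); print(q, proj(c,[[.59,-.037,.045]]))
cv2.imwrite("pics/s4.png",cv2.cvtColor(cv2.resize(c["color"][q[1]-45:q[1]+45,q[0]-60:q[0]+60],(800,600),interpolation=cv2.INTER_CUBIC),cv2.COLOR_RGB2BGR))
u,v=np.meshgrid(np.arange(q[0]-40,q[0]+40),np.arange(q[1]-40,q[1]+40)); uv=np.c_[u.ravel(),v.ravel()]
P=pts(c,uv); m=(P[:,0]>.575)&(P[:,0]<.618)&(abs(P[:,1]+.037)<.03)&(abs(P[:,2]-.045)<.012); print(m.sum(),P[m].min(0),P[m].max(0))
E
```

```text
[ 0.52114693 -0.02969579  0.03862008] [ 1.06394686 -0.67125306 -1.32352719]
[308 203] [[320.98985689 198.69007058]]
56 [ 0.57509876 -0.05176772  0.0444042 ] [ 0.60894263 -0.01776842  0.05353449]
```

View pics/s4.png

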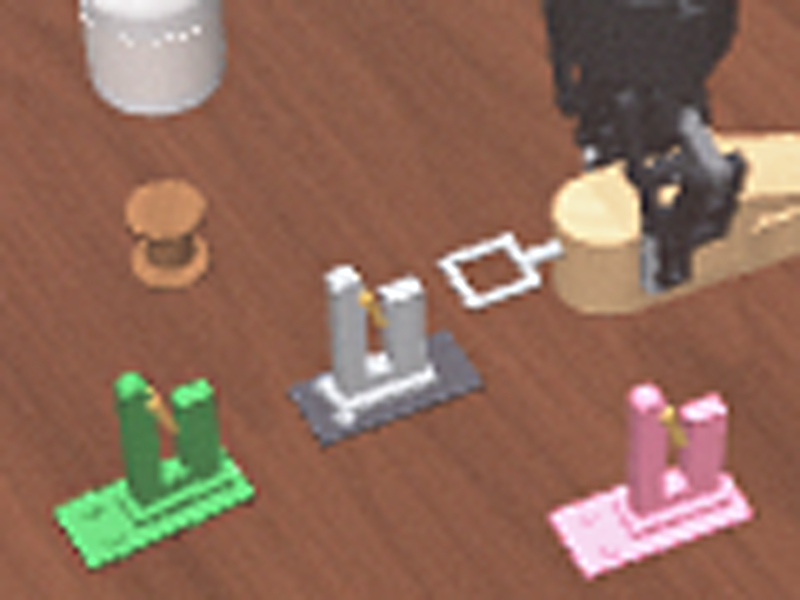

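The scene crop shows the eye at (490,270), level and just in front of the grey hook's nose at (405,290). I'll now feel for the nose.

Request:
move_arm --plan '[{"delta_pos": [-0.004, 0, 0], "turn": [0, 0, 0], "fingers": 1}, {"delta_pos": [-0.008, 0, 0], "turn": [0, 0, 0], "fingers": 1}, {"delta_pos": [-0.011, 0, 0], "turn": [0, 0, 0], "fingers": 1}, {"delta_pos": [-0.013, 0, 0], "turn": [0, 0, 0], "fingers": 1}, {"delta_pos": [-0.013, 0, 0], "turn": [0, 0, 0], "fingers": 1}, {"delta_pos": [-0.013, 0, 0], "turn": [0, 0, 0], "fingers": 1}]'

```text
clock: 8.15
position: [0.5334, -0.0308, 0.0377]
ee_rot: [0.044, 0.999, 0.0, -0.0]
ft_force: [-0.1, -0.6, -1.2]
grip_width: 0.506
grasp_force: 61.2
```

Request:
move_arm --plan '[{"delta_pos": [-0.001, 0, 0], "turn": [0, 0, 0], "fingers": 1}, {"delta_pos": [-0.002, 0, 0], "turn": [0, 0, 0], "fingers": 1}, {"delta_pos": [-0.002, 0, 0], "turn": [0, 0, 0], "fingers": 1}]'

```text
clock: 8.52
position: [0.5356, -0.031, 0.0378]
ee_rot: [0.044, 0.999, 0.0, 0.0]
ft_force: [0.3, -0.1, -2.4]
grip_width: 0.508
grasp_force: 61.2
```

Request:
move_arm --plan '[{"delta_pos": [-0.001, 0, 0], "turn": [0, 0, 0], "fingers": 1}, {"delta_pos": [-0.001, 0, 0], "turn": [0, 0, 0], "fingers": 1}]'

```text
clock: 8.78
position: [0.5366, -0.0311, 0.0378]
ee_rot: [0.044, 0.999, 0.0, 0.0]
ft_force: [-0.0, -0.2, -1.3]
grip_width: 0.507
grasp_force: 61.2
```

Request:
move_arm --plan '[{"delta_pos": [-0.001, 0, 0], "turn": [0, 0, 0], "fingers": 1}, {"delta_pos": [-0.001, 0, 0], "turn": [0, 0, 0], "fingers": 1}]'

```text
clock: 9.02
position: [0.5376, -0.0312, 0.0378]
ee_rot: [0.044, 0.999, 0.0, 0.0]
ft_force: [0.6, 0.1, -1.2]
grip_width: 0.505
grasp_force: 61.2
```

Request:
move_arm --plan '[{"delta_pos": [-0.001, 0, 0], "turn": [0, 0, 0], "fingers": 1}, {"delta_pos": [-0.001, 0, 0], "turn": [0, 0, 0], "fingers": 1}]'

```text
clock: 9.28
position: [0.5383, -0.0313, 0.0377]
ee_rot: [0.044, 0.999, 0.0, -0.0]
ft_force: [-1.3, 0.8, -0.7]
grip_width: 0.509
grasp_force: 61.2
```

Request:
move_arm --plan '[{"delta_pos": [-0.001, 0, 0], "turn": [0, 0, 0], "fingers": 1}, {"delta_pos": [-0.001, 0, 0], "turn": [0, 0, 0], "fingers": 1}]'

```text
clock: 9.52
position: [0.5385, -0.0313, 0.0375]
ee_rot: [0.044, 0.999, 0.0, -0.001]
ft_force: [-4.6, 0.4, 1.1]
grip_width: 0.51
grasp_force: 61.6
```

Contact at TCP x ≈ 0.538, which matches the prediction from sight. I'll back off, rise, and go over the nose.

Request:
move_arm --plan '[{"delta_pos": [0.004, 0, 0], "turn": [0, 0, 0], "fingers": 1}, {"delta_pos": [0.008, 0, -0.003], "turn": [0, 0, 0], "fingers": 1}, {"delta_pos": [0.008, 0, -0.02], "turn": [0, 0, 0], "fingers": 1}, {"delta_pos": [0.008, 0, -0.04], "turn": [0, 0, 0], "fingers": 1}, {"delta_pos": [0.005, 0, -0.043], "turn": [0, 0, 0], "fingers": 1}, {"delta_pos": [-0.004, 0, -0.043], "turn": [0, 0, 0], "fingers": 1}, {"delta_pos": [-0.013, 0, -0.043], "turn": [0, 0, 0], "fingers": 1}, {"delta_pos": [-0.02, 0, -0.043], "turn": [0, 0, 0], "fingers": 1}, {"delta_pos": [-0.0216, 0, -0.043], "turn": [0, 0, 0], "fingers": 1}, {"delta_pos": [-0.0216, -0.0005, -0.043], "turn": [0, 0, 0], "fingers": 1}, {"delta_pos": [-0.0216, -0.0005, -0.043], "turn": [0, 0, 0], "fingers": 1}, {"delta_pos": [-0.0216, -0.0005, -0.043], "turn": [0, 0, 0], "fingers": 1}]'

```text
clock: 11.02
position: [0.5608, -0.0337, 0.0808]
ee_rot: [0.044, 0.999, 0.0, 0.0]
ft_force: [0.2, -0.5, -1.7]
grip_width: 0.506
grasp_force: 61.3
```

```bash
python3 - <<'E'
from pitch import *
o=get_obs(); print(o["position"],o["ft_force"],tool([.5611,-.0339,.0225],85))
c=snap("wrist"); pitch(c,o)
E
```

```text
[ 0.56081508 -0.03372117  0.08084785] [ 0.22692571 -0.53998759 -1.73609259] (array([-0.0003, -0.0002,  0.0583]), array([ 0.0002,  0.    , -0.0002]))
top plane in tool: slope x,y [-0.0018  0.0012] z at TCP -0.0223
```

Request:
move_arm --plan '[{"delta_pos": [0, 0, 0.006], "turn": [0, 0, 0], "fingers": 1}, {"delta_pos": [0, 0, 0.012], "turn": [0, 0, 0], "fingers": 1}, {"delta_pos": [0, 0, 0.018], "turn": [0, 0, 0], "fingers": 1}, {"delta_pos": [0, 0, 0.022], "turn": [0, 0, 0], "fingers": 1}, {"delta_pos": [0, 0, 0.022], "turn": [0, 0, 0], "fingers": 1}]'

```text
clock: 11.7
position: [0.5607, -0.0338, 0.0584]
ee_rot: [0.044, 0.999, -0.0, -0.0]
ft_force: [0.5, -0.2, -1.5]
grip_width: 0.503
grasp_force: 61.3
```

Request:
move_arm --plan '[{"delta_pos": [0, 0, 0.0015], "turn": [0, 0, 0], "fingers": 1}, {"delta_pos": [0, 0, 0.003], "turn": [0, 0, 0], "fingers": 1}, {"delta_pos": [0, 0, 0.0045], "turn": [0, 0, 0], "fingers": 1}, {"delta_pos": [0, 0, 0.006], "turn": [0, 0, 0], "fingers": 1}, {"delta_pos": [0, 0, 0.0075], "turn": [0, 0, 0], "fingers": 1}]'

```text
clock: 12.32
position: [0.5608, -0.0337, 0.0514]
ee_rot: [0.044, 0.999, 0.0, -0.0]
ft_force: [-3.7, 0.5, 3.9]
grip_width: 0.505
grasp_force: 61.8
```

Request:
move_arm --plan '[{"delta_pos": [0, 0, 0.0015], "turn": [0, 0, 0], "fingers": 1}, {"delta_pos": [0, 0, 0.003], "turn": [0, 0, 0], "fingers": 1}, {"delta_pos": [0, 0, 0.0045], "turn": [0, 0, 0], "fingers": 1}]'

```text
clock: 12.7
position: [0.5607, -0.0337, 0.0466]
ee_rot: [0.044, 0.999, 0.0, -0.0]
ft_force: [-5.2, 0.9, 3.9]
grip_width: 0.511
grasp_force: 61.8
```

Request:
move_arm --plan '[{"delta_pos": [0, 0, 0.0015], "turn": [0, 0, 0], "fingers": 1}, {"delta_pos": [0, 0, 0.003], "turn": [0, 0, 0], "fingers": 1}, {"delta_pos": [0, 0, 0.0045], "turn": [0, 0, 0], "fingers": 1}, {"delta_pos": [0, 0, 0.006], "turn": [0, 0, 0], "fingers": 1}]'

```text
clock: 13.2
position: [0.5609, -0.0337, 0.0406]
ee_rot: [0.044, 0.999, 0.0, -0.0]
ft_force: [-5.0, 0.4, 1.9]
grip_width: 0.501
grasp_force: 61.8
```

Request:
move_arm --plan '[{"delta_pos": [0, 0, 0.0015], "turn": [0, 0, 0], "fingers": 1}, {"delta_pos": [0, 0, 0.003], "turn": [0, 0, 0], "fingers": 1}, {"delta_pos": [0, 0, 0.0045], "turn": [0, 0, 0], "fingers": 1}, {"delta_pos": [0, 0, 0.0045], "turn": [0, 0, 0], "fingers": 1}]'

```text
clock: 13.7
position: [0.5607, -0.0337, 0.036]
ee_rot: [0.044, 0.999, -0.0, -0.0]
ft_force: [-4.3, 0.3, 1.3]
grip_width: 0.508
grasp_force: 61.4
```

Request:
move_arm --plan '[{"delta_pos": [0, 0, 0.0015], "turn": [0, 0, 0], "fingers": 1}, {"delta_pos": [0, 0, 0.003], "turn": [0, 0, 0], "fingers": 1}, {"delta_pos": [0, 0, 0.0045], "turn": [0, 0, 0], "fingers": 1}, {"delta_pos": [0, 0, 0.006], "turn": [0, 0, 0], "fingers": 1}, {"delta_pos": [0, 0, 0.0075], "turn": [0, 0, 0], "fingers": 1}, {"delta_pos": [0, 0, 0.009], "turn": [0, 0, 0], "fingers": 1}, {"delta_pos": [0, 0, 0.0105], "turn": [0, 0, 0], "fingers": 1}, {"delta_pos": [0, 0, 0.0115], "turn": [0, 0, 0], "fingers": 1}, {"delta_pos": [0, 0, 0.0115], "turn": [0, 0, 0], "fingers": 1}]'

```text
clock: 14.82
position: [0.5609, -0.0337, 0.0247]
ee_rot: [0.044, 0.999, 0.0, -0.0]
ft_force: [0.0, 0.6, -1.1]
grip_width: 0.507
grasp_force: 62.3
```

Request:
move_arm --plan '[{"delta_pos": [0, 0, 0.001], "turn": [0, 0, 0], "fingers": 1}, {"delta_pos": [0, 0, 0.0015], "turn": [0, 0, 0], "fingers": 1}, {"delta_pos": [0, 0, 0.0015], "turn": [0, 0, 0], "fingers": 1}]'

```text
clock: 15.2
position: [0.5609, -0.0337, 0.0233]
ee_rot: [0.044, 0.999, 0.0, -0.0]
ft_force: [0.1, 0.3, -1.8]
grip_width: 0.503
grasp_force: 62.3
```

Request:
move_arm --plan '[{"delta_pos": [0, 0, 0.0005], "turn": [0, 0, 0], "fingers": 1}, {"delta_pos": [0, 0, 0.001], "turn": [0, 0, 0], "fingers": 1}, {"delta_pos": [0, 0, 0.001], "turn": [0, 0, 0], "fingers": 1}]'

```text
clock: 15.58
position: [0.561, -0.0337, 0.0226]
ee_rot: [0.044, 0.999, 0.0, -0.0]
ft_force: [-2.8, 0.9, 4.7]
grip_width: 0.505
grasp_force: 63.0
```

Request:
move_arm --plan '[{"delta_pos": [0, 0, 0], "turn": [0, 0, 0], "fingers": 0.4}, {"delta_pos": [0, 0, 0], "turn": [0, 0, 0], "fingers": 0.2}, {"delta_pos": [0, 0, 0], "turn": [0, 0, 0], "fingers": 0}, {"delta_pos": [0, 0, 0], "turn": [0, 0, 0], "fingers": 0}, {"delta_pos": [0, 0, 0], "turn": [0, 0, 0], "fingers": 0}, {"delta_pos": [0, 0, 0], "turn": [0, 0, 0], "fingers": 0}]'

```text
clock: 16.32
position: [0.561, -0.0337, 0.0223]
ee_rot: [0.044, 0.999, 0.0, 0.0]
ft_force: [0.1, 0.0, 0.1]
grip_width: 1.0
grasp_force: 0.0
```

Request:
move_arm --plan '[{"delta_pos": [0, 0, -0.01], "turn": [0, 0, 0], "fingers": 0}, {"delta_pos": [0, 0, -0.03], "turn": [0, 0, 0], "fingers": 0}, {"delta_pos": [0, 0, -0.07], "turn": [0, 0, 0], "fingers": 0}, {"delta_pos": [0, 0, -0.12], "turn": [0, 0, 0], "fingers": 0}, {"delta_pos": [0, 0, -0.17], "turn": [0, 0, 0], "fingers": 0}, {"delta_pos": [0, 0, -0.2], "turn": [0, 0, 0], "fingers": 0}, {"delta_pos": [0, 0, -0.2], "turn": [0, 0, 0], "fingers": 0}, {"delta_pos": [0, 0, -0.2], "turn": [0, 0, 0], "fingers": 0}]'

```text
clock: 17.32
position: [0.5607, -0.0337, 0.2225]
ee_rot: [0.044, 0.999, 0.0, 0.0]
ft_force: [0.4, 0.8, 0.0]
grip_width: 0.999
grasp_force: 0.0
```

```bash
python3 - <<'E'
from pitch import *
c=snap("wrist"); o=get_obs(); print(o["position"],o["grip_width"])
d=snap("scene"); q=proj(d,[[.62,-.04,.045]])[0].astype(int)
a=cv2.resize(d["color"][q[1]-30:q[1]+30,q[0]-30:q[0]+50],(800,600),interpolation=cv2.INTER_CUBIC)
cv2.imwrite("pics/s5.png",cv2.cvtColor(a,cv2.COLOR_RGB2BGR))
P=pts(c,np.array([[a_,b_] for b_ in range(0,400) for a_ in range(640)])); P=P[(np.abs(P[:,0]-.55)<.15)&(np.abs(P[:,1]+.035)<.04)]
T=P[(P[:,2]>.042)&(P[:,2]<.048)&(P[:,0]<.6)]; print("last top",T.mean(0),np.polyfit(T[:,0],T[:,2],1)[0],cv2.minAreaRect((T[:,:2]*1000).astype(np.float32)))
E=P[(abs(P[:,2]-.031)<.004)&(P[:,0]>.595)&(P[:,0]<.618)];print("eye z",E[:,2].mean(),len(E),E[:,0].min(),E[:,1].min(),E[:,1].max())
E
```

```text
[ 0.56042702 -0.03374945  0.22190039] 0.9981133565611019
last top [ 0.55015648 -0.03431574  0.04478277] 0.0007314827277875428 ((552.6329345703125, -34.384483337402344), (43.93273162841797, 88.82955169677734), 83.8277359008789)
eye z 0.031939831192214434 162 0.6006274657703334 -0.057034120244765174 -0.025941870910531215
```

View pics/s5.png

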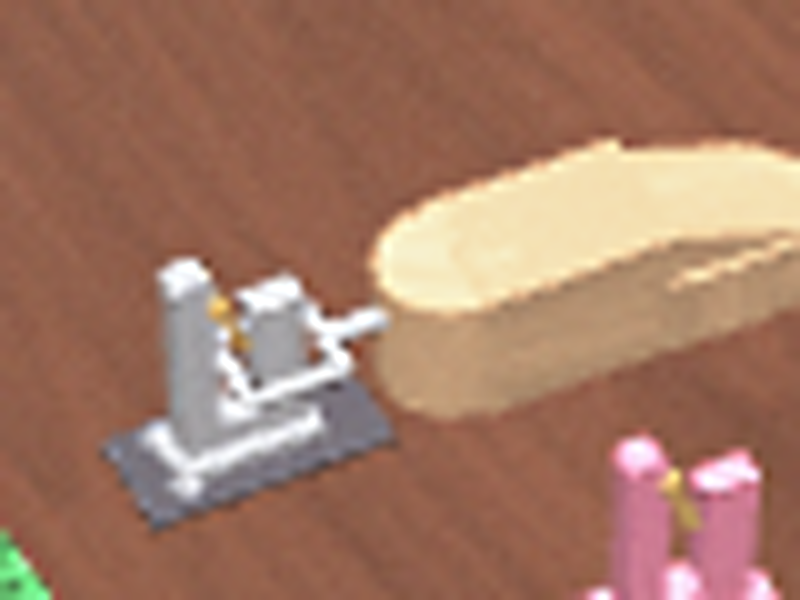

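The eye lies round the nose at (285,350), the gate is shut at (230,320), and the last stands flat.

```bash
python3 -c "from workcell import hand_in; print(hand_in())"
```

```text
the job is handed in; nothing more can be done
None
```

The last with the eye is clipped to the dark hook with the gate shut behind it. It stands flat on the bench, heel to the hook and released. I handed the job in at about 17 s, but the hand-in returned no verdict.

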